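# Unlatch and open the charcoal chest

## Task

Open the steel charcoal chest that stands on the tiled shelf: press the round release button on its lid so that the sunken T-handle pops out, turn the handle anticlockwise, feeling for its stop, to free the latch, then raise the lid by the handle until it stands open by about 35 degrees and let go; its stiff hinges hold it there. Treat the catch gently: do not jab the button, wrench the handle against its stop or tug at the lid while it is still latched, and leave the other things on the shelf where they are.

Things in the scene. Friction and masses are not known exactly. Their poses are not given: they have to be found in the camera images.
- chest: Fixed stainless charcoal chest, 340 mm wide (y), 280 mm deep (x). Origin on its underside below the T-handle's axis; front 65 mm towards -x, hinged back 215 mm towards +x, z up. Lid top 128 mm above the shelf; on it a dark plate round handle and button, its top 131 mm above the shelf, x -60 to +94, y -34 to +34 mm.
- handle_mid (a point): Centre of the T-handle's bar, 72 mm long, 14 x 14 mm, on a 12 mm stem; its x axis runs along the bar, z along the stem. Shut away it lies along the chest's x in a slot, top flush with the plate; popped out it stands 30 mm higher, its centre 23 mm and underside 16 mm above the plate, held out by a 5 N spring. Turns about its stem; moves with the lid.
- button_top (a point): Centre of the top of the release button: round, plain aluminium, 26 mm across, 10 mm proud of the plate, 70 mm from the handle's axis towards the hinges, in line with the shut handle. Pressed down against a spring (2 N rising to 6 N, some more while the catch drags) it frees the handle after 4 to 5 mm; hard stop at 6.5 mm.
- button (a joint): How far the button is pressed, in m: 0 out, 0.0065 fully in.
- handle (a joint): How far the T-handle has come out, in m: 0 shut away, 0.030 fully popped out.
- spindle (a joint): Turn of T-handle and latch tongue, rad: 0 latched, growing anticlockwise seen from above. The keeper inside is set differently on every chest, out of sight: the tongue comes free somewhere between 0.63 and 1.25 and meets a hard stop pin 0.09 to 0.17 further on (0.8 to 1.41). Turning takes 0.05 to 0.25 N m before that; it stays where it is left.
- tongue: The latch tongue under the lid, a steel strip 14 x 4 mm reaching 42 mm from the handle's axis (-x of its own frame), 64 mm above the shelf; turns with the handle, out of sight until the lid opens. The squeezed gasket makes it bear up on the keeper with some 10 N; at the stop its side meets a pin some 28 mm from the axis.
- lid_hinge (a point): Middle of the lid's hinge line, 219 mm from the handle's axis towards the chest's +x and 122 mm above the shelf; the hinge axis runs along the chest's y.
- lid (a joint): Opening of the lid in rad: 0 shut, positive with the front edge raised, up to 1.6. When unlatched the gasket lifts it by about 0.01. The hinges are stiff: raising it at the handle takes some 10 N and it stays where it is left.
- jar_mid (a point): Bystander: empty glass jar with a steel twist cap, 76 mm in diameter, 115 mm high; point at its centre, half-way up.
- ladle: Bystander: steel ladle lying down, bowl 74 mm across and 30 mm high, handle 190 mm towards -x of its frame; origin under the bowl.
- scoop: Bystander: yellow plastic scoop 100 x 74 mm and 34 mm high with a handle 85 mm long towards -x; origin under the pan of the scoop.
- pan_lid: Bystander: small aluminium lid lying flat, 120 mm in diameter, 28 mm high with its knob; origin at the centre of its underside.
- katori: Bystander: small steel bowl 90 mm across, 40 mm high; origin at the centre of its underside.
- tin_mid (a point): Bystander: plain closed aluminium tin, 70 mm in diameter, 100 mm high; point at its centre, half-way up.
- mortar: Bystander: marble mortar 94 mm across, 62 mm high; origin at the centre of its underside.

How it is judged:
On the way, in this order (a step that is already met when the one before it is completed fails the run):
1. the button has been pressed and the T-handle stands fully popped out (value of joint handle above 0.027 m), for 0.2 s.
2. the handle has been turned well round anticlockwise while the lid is still down (value of joint spindle above 0.6 rad and value of joint lid below 0.1 rad), for 0.1 s.
At the end, for the whole second after the job is handed in: The lid stands open by 0.42 to 0.80 rad (24 to 46 degrees) and at rest on its own, the T-handle still out (over 25 mm) and turned by more than 0.5 rad, nothing touched by the robot, and every bystander within 30 mm of where it began (value of joint lid between 0.42 and 0.8 rad and velocity of joint lid between -0.03 and 0.03 rad/s and value of joint handle above 0.025 m and value of joint spindle above 0.5 rad and distance of each of jar_mid, ladle, scoop, pan_lid, katori, tin_mid, mortar from where it was at the start of the episode below 0.03 m).
It fails at once if the button is jabbed: more than 20 N on it (contact force between anything else and button above 20 N).
It fails at once if the latch is strained, by wrenching the handle against its stop or tugging at the lid while latched: more than 30 N between the tongue and the chest (contact force between tongue and chest above 30 N).
It fails at once if a bystander is knocked away by more than 30 mm (distance of any of jar_mid, ladle, scoop, pan_lid, katori, tin_mid, mortar from where it was at the start of the episode above 0.03 m).
It also fails if it takes over 72 s, if anything falls off the work surface, if the arm or the gripper's body presses on something with over 40 N, if the wrist force passes 120 N, or if a joint passes its speed limit or range.

## Robot

A 7-joint arm with a two-finger parallel gripper is mounted at the origin on the work surface. World frame = base frame: x ahead of the robot, y to its left, z up, the work surface at z = 0. Lengths are in m, angles in rad, forces in N, time in s.
With the tool pointing down it reaches from about 0.425 to 0.875 m from the base axis. Payload 4.7 kg.
Tool frame: the origin (TCP) lies midway between the tips of the shut fingers; the grasp point (between the pads) lies 19 mm behind it; x points along the fingers, z is the direction in which the jaws open and shut, and the axes are right-handed (so a half turn about x gives the same grasp; the last joint's range is limited). The gripper opens to 87 mm and grips with 3 to 60 N. Pads are 19 mm wide; open, the fingers measure 117 mm over their backs; the gripper's body (75 mm by 190 mm) begins 51 mm behind the grasp point.
Start: joints at [-1.239, 0.321, -0.07, 1.45, 0.023, 1.371, -0.057], TCP at [0.203, 0.617, 0.223] pointing down, gripper open.
Joint ranges: [-2.86, 2.86], [-0.3, 2.09], [-1.38, 1.24], [0.06, 2.45], [-1.56, 4.7], [0.09, 2.05], [-2.69, 2.69]. Speed limits (rad/s): [2.57, 2.57, 3.14, 3.14, 3.14, 3.14, 3.14].

## Interface

Orientations are given as a rotation vector (axis times angle).
In Python, from bench import ctrl, vision, close_job gives the robot as it stands. The module is installed in compiled form; this text tells all that it offers.
- The arm moves only by the tool servo_tool, never from a script. Its argument "commands" is a list that holds one entry, the list of rows, each a list of 7 numbers: the turn, a rotation vector about the tool's x, y, z in degrees, then the shift along the tool's x, y, z in mm, then the finger opening in mm, from 0 to 87. In form: [[[wx, wy, wz, x, y, z, grip], ...]]. A call has 1 to 5 rows; each row is the pose to reach, as a shift and turn from the pose commanded when the call began, along the tool's axes at that moment; what a row does not reach only later rows make up. A row lasts 1/8 s, in which the tool goes at most 62.5 mm and 10.7 degrees, less where a joint would pass 70% of its speed; a pose out of reach is approached as far as the arm can. A call with a gripper value outside its range is refused whole. The fingers move at their own pace and stop on an object; "newtons" is the grip in N (left out, the last holds). Time passes only in rows, so rows that repeat a pose let the fingers close. It gives the time, the measured TCP pose, the force and the opening at its end, in the units of the state.
- ctrl.get_state(): the state, without advancing time (a new reading comes with each control period).
- vision.get_image(name): name is "scene" or "top" or "wrist"; returns the picture (400x640x3 uint8, red, green, blue); there is no depth.
- vision.camera_info(name): a dict with "fov_y" (degrees; the focal length in pixels is half the picture's height over the tangent of half this angle, whatever the lens; pixels are square), "cx", "cy" (the principal point, pixels), "pose" (4x4, takes a point from camera to world coordinates). Camera axes: x right, y down, z forward; pixel columns grow to the right and rows downward; lengths in m; the calibration is good to about 2 mm. A picture is of the moment at which its call begins: read the wrist's pose just before it. camera_info takes no time and is no camera call; for the wrist camera it gives the pose at the moment of the call.
- close_job(): hands the job in, once; it reports no verdict.
The state is a dict: "time": time; "joint_positions": joint angles; "qd": joint speeds; "joint_torque": joint torques, N m; "position": TCP position; "tool_rot": TCP orientation; "ft_force": force on the tool from outside, world axes, zero at the start; "torque": the same for the moment, N m; "grip_width": opening from 0.0 (shut) to 1.0 (fully open).
Only numpy, scipy, OpenCV 4.12 (cv2) and the standard library are available. Lean on these libraries where they do the work, as an engineer would, in place of code of your own. Each camera call takes 0.05 s, during which the arm holds its last target. There are 200 camera calls.

## Working session

There is one attempt and no reset: what is moved stays moved. The work goes in short steps, Python scripts to look and compute and a tool call to move; the robot and the scene stay as the last step left them, time stands still between calls to the robot, and variables do not carry over. Pictures are saved under pics/ and viewed, about 8 in all and at most 12, crops included, and the job is handed in when it is done.

Besides the shell and the picture viewer there is one more tool, called after "Call:" by a JSON object that holds its "api" and its "payload", one argument or row to a line. servo_tool: Moves the arm, as the interface text tells. Its arguments: {"type":"object","properties":{"commands":{"type":"array"},"newtons":{"type":"number"}},"required":["commands"]}

```bash
mkdir -p pics; ls
python3 - <<'E'
from bench import ctrl, vision
import cv2,numpy as np
a=[vision.get_image(n) for n in("scene","top")]
for n,i in zip(("scene","top"),a): cv2.imwrite(f"pics/{n}0.png",i[...,::-1])
for n in("scene","top","wrist"):
    c=vision.camera_info(n);print(n,c["fov_y"],c["cx"],c["cy"],np.round(c["pose"],3).tolist())
print(ctrl.get_state())
E
```

```text
pics
scene 51.28102951353064 320.31855393794626 201.55707724045385 [[0.526, 0.731, -0.435, 1.245], [0.85, -0.46, 0.255, -0.387], [-0.014, -0.504, -0.864, 1.415], [0.0, 0.0, 0.0, 1.0]]
top 54.408150551523164 317.0828442247683 199.44096594014147 [[-0.005, -1.0, 0.031, 0.525], [-1.0, 0.005, 0.017, -0.019], [-0.017, -0.031, -0.999, 1.378], [0.0, 0.0, 0.0, 1.0]]
wrist 71.61481647888942 320.5147726743411 193.05870923601054 [[0.312, 0.919, 0.241, 0.137], [0.95, -0.301, -0.082, 0.639], [-0.002, 0.255, -0.967, 0.385], [0.0, 0.0, 0.0, 1.0]]
{'time': 0.1, 'joint_positions': array([-1.23890954,  0.32175994, -0.07009589,  1.45154771,  0.02259239,
        1.37083322, -0.05687581]), 'qd': array([ 1.57156621e-04, -2.96779575e-04, -2.65682989e-05, -1.04811136e-04,
        6.73352906e-04,  2.96746358e-04, -1.08352806e-03]), 'joint_torque': array([ 1.88231625e-04, -4.92571700e+01, -4.05665673e-01, -3.13396955e+01,
       -6.41149934e-02,  3.95936274e-02,  9.24561846e-05]), 'position': array([0.20298138, 0.61696033, 0.22156646]), 'tool_rot': array([-0.97314276,  1.34433287,  0.97131986]), 'ft_force': array([ 0.56640444, -0.57888429,  0.09662497]), 'torque': array([-0.0332987 , -0.0442625 , -0.01003037]), 'grip_width': 1.0019981462002558}
```

View pics/scene0.png

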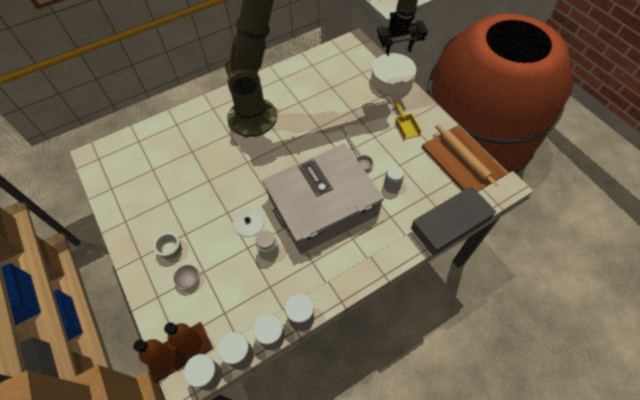

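View pics/top0.png

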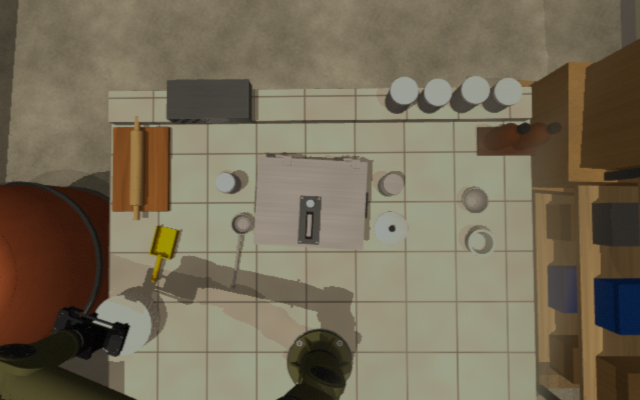

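The chest sits in mid-table: in the top view the button is near (310,203) and the handle near (309,226), with the hinges at the top (+x). In the scene view the button is near (321,187). Next I'll locate both by mask and triangulate.

```bash
cat > h.py <<'E'
import numpy as np,cv2
from bench import ctrl,vision
from scipy.spatial.transform import Rotation as R
def ray(c,u,v):
    f=200/np.tan(np.radians(c["fov_y"]/2)); d=np.array([(u-c["cx"])/f,(v-c["cy"])/f,1])
    P=np.array(c["pose"]); return P[:3,3],P[:3,:3]@d
def onz(c,u,v,z):
    o,d=ray(c,u,v); return o+d*(z-o[2])/d[2]
def proj(c,p):
    f=200/np.tan(np.radians(c["fov_y"]/2)); P=np.array(c["pose"]); q=P[:3,:3].T@(np.array(p)-P[:3,3])
    return c["cx"]+f*q[0]/q[2],c["cy"]+f*q[1]/q[2]
def tri(a,b):
    A=[];B=[]
    for o,d in(a,b):
        d=d/np.linalg.norm(d);M=np.eye(3)-np.outer(d,d);A.append(M);B.append(M@o)
    return np.linalg.lstsq(np.vstack(A),np.hstack(B),rcond=None)[0]
E
python3 - <<'E'
from h import *
a=cv2.imread("pics/top0.png")[185:255,285:335];b=cv2.imread("pics/scene0.png")[150:205,290:345]
cv2.imwrite("pics/c1.png",np.hstack([cv2.resize(a,(400,560),interpolation=2),cv2.resize(b,(400,400),interpolation=2)[:,:].copy() if 0 else cv2.copyMakeBorder(cv2.resize(b,(400,400),interpolation=2),0,160,0,0,0)]))
ct=vision.camera_info("top")
for uv in((310,203),(309,226)): print(onz(ct,*uv,.14))
E
```

```text
[0.55139196 0.0249493  0.14      ]
[0.47829098 0.02842634 0.14      ]
```

View pics/c1.png

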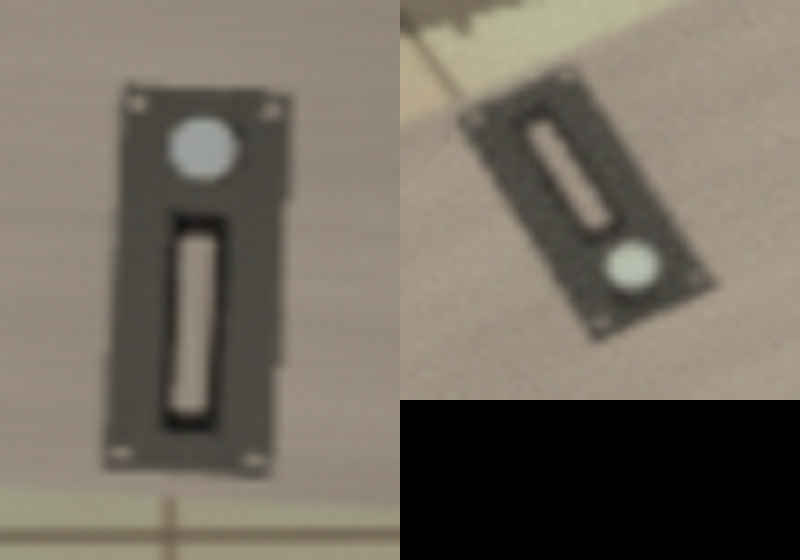

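Crop pixels: the button is at top (309.9,203.1) and scene (321.4,186.0). The bar centre is at top (308.8,225.0) and scene (312.6,173.7).

Run:
```python
from h import *
ct=vision.camera_info("top");cs=vision.camera_info("scene")
b=tri(ray(ct,309.9,203.1),ray(cs,321.4,186.0));h=tri(ray(ct,308.75,225),ray(cs,312.6,173.7))
print(b,h,(b-h)[:2],np.degrees(np.arctan2(b[1]-h[1],b[0]-h[0])),np.linalg.norm((b-h)[:2]))
for p in((203-70+70,149),): pass
s=ctrl.get_state();print(R.from_rotvec(s["tool_rot"]).as_matrix().round(4),s["position"])
# plate edges
q=[onz(ct,285+x/8-.5,185+y/8-.5,.131) for x,y in((124,87),(291,95),(270,477),(104,468))]
print(np.round(q,4)); q=np.array(q); d=(q[0]+q[1]-q[2]-q[3])[:2]; print(np.degrees(np.arctan2(d[1],d[0])),q.mean(0))
```

```text
[0.55113993 0.02541541 0.14312328] [0.4813645  0.02992105 0.13147196] [ 0.06977543 -0.00450564] -3.694657393713494 0.06992074743267893
[[-5.000e-04 -9.499e-01  3.124e-01]
 [-1.700e-03  3.124e-01  9.499e-01]
 [-1.000e+00 -1.000e-04 -1.800e-03]] [0.20298138 0.61696033 0.22156646]
[[ 0.5762  0.0573  0.131 ]
 [ 0.5727 -0.0097  0.131 ]
 [ 0.42   -0.0006  0.131 ]
 [ 0.4238  0.0658  0.131 ]]
-3.3099045253788297 [0.4981777  0.02819833 0.131     ]
```

Call:
{"api": "servo_tool", "payload": {
  "commands": [
    [[165,0,0,0,-515,-454,0],[165,0,0,0,-515,-454,0],[165,0,0,0,-515,-454,0],[165,0,0,0,-515,-454,0],[165,0,0,0,-515,-454,0]]
  ]
}}

```text
time: 0.72
position: [0.3619, 0.3458, 0.2223]
tool_rot: [-0.243, 1.557, 0.243]
ft_force: [-0.0, 0.8, 0.7]
grip_width: 0.52
```

```bash
cat >> h.py <<'E'
def goal(p,yaw,tilt=0,chest=-3.4):
    """tool shift/turn to TCP p (world m), jaw axis at yaw deg, fingers down, then tilted about chest y"""
    s=ctrl.get_state();R0=R.from_rotvec(s["tool_rot"])
    x=np.array([0,0,-1.]);z=np.array([np.cos(np.radians(yaw)),np.sin(np.radians(yaw)),0])
    Rt=np.array([x,np.cross(z,x),z]).T
    a=np.radians(chest+90); Rt=R.from_rotvec(np.radians(tilt)*np.array([np.cos(a),np.sin(a),0]))*R.from_matrix(Rt)
    w=np.degrees((R0.inv()*Rt).as_rotvec()); d=1000*R0.inv().apply(np.array(p)-s["position"])
    print("row",w.round(2),d.round(1))
def st():
    s=ctrl.get_state();M=R.from_rotvec(s["tool_rot"]).as_matrix()
    print(round(s["time"],2),"p",s["position"].round(4),"F",s["ft_force"].round(2),"T",s["torque"].round(3),"w",round(s["grip_width"]*87,1),"yaw",np.degrees(np.arctan2(M[1,2],M[0,2])).round(2),"tipdir",M[:,0].round(3),"q",s["joint_positions"].round(2))
E
python3 -c "
from h import *
st();goal([.551,.025,.2],-93.4)"
```

```text
0.72 p [0.3619 0.3458 0.2223] F [-0.04  0.76  0.66] T [-0.064 -0.093  0.048] w 45.3 yaw 17.73 tipdir [-0.  0. -1.] q [-1.   -0.    0.18  1.82  0.    1.32 -0.51]
row [111.13  -0.     0.  ] [  22.3 -363.2   82.4]
```

Call:
{"api": "servo_tool", "payload": {
  "commands": [
    [[111,0,0,22,-363,82,0],[111,0,0,22,-363,82,0],[111,0,0,22,-363,82,0],[111,0,0,22,-363,82,0],[111,0,0,22,-363,82,0]]
  ]
}}

```text
time: 1.35
position: [0.5215, 0.0782, 0.2039]
tool_rot: [0.492, 1.514, -0.491]
ft_force: [0.0, 0.4, -0.1]
grip_width: 0.021
```

```bash
python3 -c "
from h import *
st();goal([.551,.025,.2],-93.4)"
```

```text
1.35 p [0.5215 0.0782 0.2039] F [ 0.01  0.37 -0.09] T [-0.035  0.053 -0.035] w 1.8 yaw -35.97 tipdir [ 0.     0.001 -1.   ] q [-0.68  0.07  0.5   1.8  -0.03  1.29 -0.79]
row [ 5.743e+01 -2.000e-02 -2.000e-02] [  3.9 -25.8  55.1]
```

Call:
{"api": "servo_tool", "payload": {
  "commands": [
    [[57,0,0,4,-26,55,0],[57,0,0,4,-26,55,0],[57,0,0,4,-26,55,0],[57,0,0,4,-26,55,0],[57,0,0,4,-26,55,0]]
  ]
}}

```text
time: 1.98
position: [0.5502, 0.0267, 0.1996]
tool_rot: [1.205, 1.212, -1.206]
ft_force: [-0.1, 0.2, -0.4]
grip_width: 0.01
```

Call:
{"api": "servo_tool", "payload": {
  "commands": [
    [[4,0,0,0,0,0,0],[4,0,0,0,0,0,0],[4,0,0,0,0,0,0]]
  ]
}}

```text
time: 2.35
position: [0.5504, 0.0268, 0.1999]
tool_rot: [1.251, 1.182, -1.251]
ft_force: [-0.2, -1.2, -0.6]
grip_width: 0.003
```

Run:
```python
from h import *
st();c=vision.camera_info("wrist");i=vision.get_image("wrist");cv2.imwrite("pics/w1.png",i[...,::-1])
np.save("w1.npy",c["pose"])
goal([.551,.025,.2],-93.4)
print(proj(c,[.551,.025,.141]),proj(c,[.481,.030,.131]))
```

```text
2.35 p [0.5504 0.0268 0.1999] F [-0.16 -1.2  -0.65] T [-0.068  0.174 -0.079] w 0.3 yaw -93.28 tipdir [-0. -0. -1.] q [-0.67  0.13  0.62  1.75 -0.08  1.28 -1.65]
row [0.11 0.   0.01] [-0.   0.6  1.8]
(np.float64(322.16206065280056), np.float64(204.36596156544238)) (np.float64(320.8872002122157), np.float64(272.89823419846596))
```

View pics/w1.png

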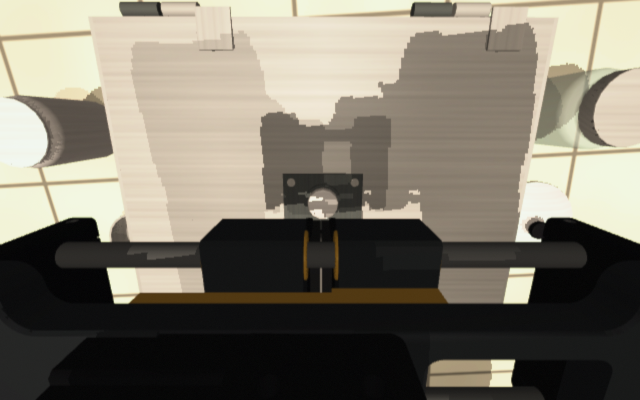

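The wrist view shows the button at about (323,204), against a prediction of (322,204), so the position holds. I'll shift 2 mm and descend.

Call:
{"api": "servo_tool", "payload": {
  "commands": [
    [[0,0,0,20,0.5,1.5,0],[0,0,0,40,0.5,1.5,0],[0,0,0,52,0.5,1.5,0],[0,0,0,52,0.5,1.5,0],[0,0,0,52,0.5,1.5,0]]
  ]
}}

```text
time: 3.02
position: [0.5515, 0.0253, 0.1488]
tool_rot: [1.253, 1.18, -1.251]
ft_force: [0.0, 0.4, 0.6]
grip_width: 0.006
```

Call:
{"api": "servo_tool", "payload": {
  "commands": [
    [[0,0,0,1,0,0,0],[0,0,0,2,0,0,0],[0,0,0,3,0,0,0],[0,0,0,4,0,0,0],[0,0,0,5,0,0,0]]
  ]
}}

```text
time: 3.65
position: [0.551, 0.0253, 0.1431]
tool_rot: [1.252, 1.181, -1.252]
ft_force: [-0.1, 0.0, 0.3]
grip_width: 0.007
```

Call:
{"api": "servo_tool", "payload": {
  "commands": [
    [[0,0,0,0.7,0,0,0],[0,0,0,1.4,0,0,0],[0,0,0,2.1,0,0,0],[0,0,0,2.8,0,0,0],[0,0,0,3.5,0,0,0]]
  ]
}}

```text
time: 4.28
position: [0.551, 0.0253, 0.1404]
tool_rot: [1.253, 1.181, -1.252]
ft_force: [-2.4, 0.5, 6.3]
grip_width: 0.004
```

Call:
{"api": "servo_tool", "payload": {
  "commands": [
    [[0,0,0,0.5,0,0,0],[0,0,0,1,0,0,0],[0,0,0,1.5,0,0,0],[0,0,0,1.5,0,0,0]]
  ]
}}

```text
time: 4.78
position: [0.551, 0.0253, 0.139]
tool_rot: [1.253, 1.181, -1.252]
ft_force: [-2.8, 0.1, 6.5]
grip_width: 0.005
```

Call:
{"api": "servo_tool", "payload": {
  "commands": [
    [[0,0,0,0.4,0,0,0],[0,0,0,0.8,0,0,0],[0,0,0,1.2,0,0,0],[0,0,0,1.2,0,0,0]]
  ]
}}

```text
time: 5.28
position: [0.551, 0.0252, 0.1371]
tool_rot: [1.252, 1.181, -1.252]
ft_force: [-1.5, -0.3, 3.8]
grip_width: 0.009
```

Call:
{"api": "servo_tool", "payload": {
  "commands": [
    [[0,0,0,0.4,0,0,0],[0,0,0,0.8,0,0,0],[0,0,0,0.8,0,0,0]]
  ]
}}

```text
time: 5.65
position: [0.551, 0.0253, 0.1362]
tool_rot: [1.252, 1.181, -1.252]
ft_force: [-2.5, 0.4, 6.4]
grip_width: 0.005
```

The force dropped from 6.5 to 3.8 N around z = 0.137, which suggests the catch has let go. I'll back off and look.

Call:
{"api": "servo_tool", "payload": {
  "commands": [
    [[0,0,0,-10,0,0,0],[0,0,0,-50,0,0,20],[0,0,0,-90,-40,0,40],[0,0,0,-110,-75,0,40],[0,0,0,-110,-75,0,40]]
  ]
}}

```text
time: 6.28
position: [0.4758, 0.0302, 0.2481]
tool_rot: [1.256, 1.181, -1.247]
ft_force: [0.5, -0.1, -0.1]
grip_width: 0.37
```

Call:
{"api": "servo_tool", "payload": {
  "commands": [
    [[0,0,0,0,-30,0,40],[0,0,0,0,-30,0,40],[0,0,0,0,-30,0,40]]
  ]
}}

```text
time: 6.65
position: [0.4468, 0.0313, 0.2457]
tool_rot: [1.252, 1.18, -1.252]
ft_force: [-0.4, 0.2, -0.2]
grip_width: 0.457
```

Run:
```python
from h import *
st();c=vision.camera_info("wrist");i=vision.get_image("wrist");cv2.imwrite("pics/w2.png",i[...,::-1])
np.save("w2.npy",c["pose"])
print(proj(c,[.481,.030,.161]),proj(c,[.481,.030,.131]))
```

```text
6.65 p [0.4468 0.0313 0.2457] F [-0.38  0.24 -0.19] T [-0.012  0.133  0.007] w 39.8 yaw -93.37 tipdir [ 0. -0. -1.] q [-0.75 -0.17  0.55  1.9   0.09  1.38 -1.84]
(np.float64(319.2340849597734), np.float64(160.18675893601628)) (np.float64(319.333737578629), np.float64(156.00057836395936))
```

View pics/w2.png

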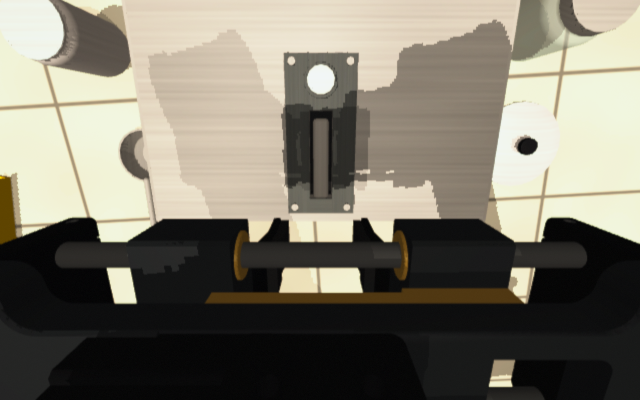

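The bar spans rows 117–197, 80 px, the same scale as flush (popped out would be about 90 px). The handle has not popped out, so the press was too shallow. I'll press again, deeper.

Call:
{"api": "servo_tool", "payload": {
  "commands": [
    [[0,0,0,0,50,0,0],[0,0,0,20,104,0,0],[0,0,0,60,104,0,0],[0,0,0,93,104,0,0],[0,0,0,97,104,0,0]]
  ]
}}

```text
time: 7.32
position: [0.5487, 0.0248, 0.1462]
tool_rot: [1.248, 1.182, -1.258]
ft_force: [-0.2, 0.7, 0.3]
grip_width: 0.024
```

Call:
{"api": "servo_tool", "payload": {
  "commands": [
    [[0,0,0,0,0,0,0],[0,0,0,0,0,0,0],[0,0,0,2,0,0,0],[0,0,0,4,0,0,0],[0,0,0,5,0,0,0]]
  ]
}}

```text
time: 7.95
position: [0.55, 0.0254, 0.1442]
tool_rot: [1.252, 1.181, -1.252]
ft_force: [-0.2, 0.8, 0.3]
grip_width: 0.002
```

Call:
{"api": "servo_tool", "payload": {
  "commands": [
    [[0,0,0,0,0,0,0]]
  ]
}}

```text
time: 8.07
position: [0.5499, 0.0253, 0.1441]
tool_rot: [1.252, 1.181, -1.252]
ft_force: [0.8, -0.5, -0.4]
grip_width: 0.003
```

Call:
{"api": "servo_tool", "payload": {
  "commands": [
    [[0,0,0,2,0,0,0],[0,0,0,4,0,0,0],[0,0,0,5,0,0,0],[0,0,0,6,0,0,0],[0,0,0,7,0,0,0]]
  ]
}}

```text
time: 8.7
position: [0.5501, 0.0253, 0.1374]
tool_rot: [1.253, 1.181, -1.252]
ft_force: [-1.8, 0.3, 4.9]
grip_width: 0.003
```

Call:
{"api": "servo_tool", "payload": {
  "commands": [
    [[0,0,0,0.5,0,0,0],[0,0,0,1,0,0,0],[0,0,0,1,0,0,0]]
  ]
}}

```text
time: 9.07
position: [0.5501, 0.0254, 0.1363]
tool_rot: [1.252, 1.181, -1.252]
ft_force: [-0.8, -0.2, 5.5]
grip_width: 0.005
```

Call:
{"api": "servo_tool", "payload": {
  "commands": [
    [[0,0,0,0.4,0,0,0],[0,0,0,0.7,0,0,0],[0,0,0,0.7,0,0,0]]
  ]
}}

```text
time: 9.45
position: [0.5501, 0.0253, 0.1357]
tool_rot: [1.252, 1.181, -1.252]
ft_force: [-1.5, 1.0, 5.6]
grip_width: 0.004
```

Call:
{"api": "servo_tool", "payload": {
  "commands": [
    [[0,0,0,0.4,0,0,0],[0,0,0,0.7,0,0,0],[0,0,0,0.7,0,0,0]]
  ]
}}

```text
time: 9.82
position: [0.5501, 0.0253, 0.1352]
tool_rot: [1.253, 1.181, -1.252]
ft_force: [-3.0, -0.0, 7.4]
grip_width: 0.01
```

Call:
{"api": "servo_tool", "payload": {
  "commands": [
    [[0,0,0,0.4,0,0,0],[0,0,0,0.7,0,0,0],[0,0,0,0.7,0,0,0]]
  ]
}}

```text
time: 10.2
position: [0.5501, 0.0253, 0.1352]
tool_rot: [1.253, 1.181, -1.252]
ft_force: [-3.4, -0.6, 11.0]
grip_width: 0.003
```

That is the hard stop: 11 N with no further travel, so the button is fully in. I'll back off and check for the pop-out.

Call:
{"api": "servo_tool", "payload": {
  "commands": [
    [[0,0,0,-10,0,0,0],[0,0,0,-50,0,0,20],[0,0,0,-90,-40,0,40],[0,0,0,-110,-85,0,40],[0,0,0,-110,-104,0,40]]
  ]
}}

```text
time: 10.82
position: [0.4453, 0.0317, 0.2454]
tool_rot: [1.254, 1.181, -1.249]
ft_force: [0.7, 0.0, -1.5]
grip_width: 0.371
```

Call:
{"api": "servo_tool", "payload": {
  "commands": [
    [[0,0,0,0,0,0,40],[0,0,0,0,0,0,40]]
  ]
}}

```text
time: 11.08
position: [0.4466, 0.0313, 0.2437]
tool_rot: [1.252, 1.181, -1.252]
ft_force: [0.9, -0.1, 0.1]
grip_width: 0.452
```

Run:
```python
from h import *
st();c=vision.camera_info("wrist");i=vision.get_image("wrist")
cv2.imwrite("pics/w3.png",cv2.resize(i[40:220,250:400,::-1],None,fx=3,fy=3))
np.save("w3.npy",c["pose"])
print(proj(c,[.481,.030,.161]),proj(c,[.481,.030,.131]),proj(c,[.481+.036,.030,.161]),proj(c,[.481-.036,.030,.161]))
```

```text
11.07 p [0.4466 0.0313 0.2437] F [ 0.9  -0.09  0.09] T [-0.022  0.115 -0.   ] w 39.3 yaw -93.36 tipdir [ 0. -0. -1.] q [-0.8  -0.18  0.6   1.91  0.1   1.38 -1.86]
(np.float64(319.1957650730489), np.float64(160.2631127916434)) (np.float64(319.301445724477), np.float64(156.03532825968344)) (np.float64(316.6966324948275), np.float64(118.40075528468138)) (np.float64(321.51605116000303), np.float64(199.12965654244843))
```

View pics/w3.png

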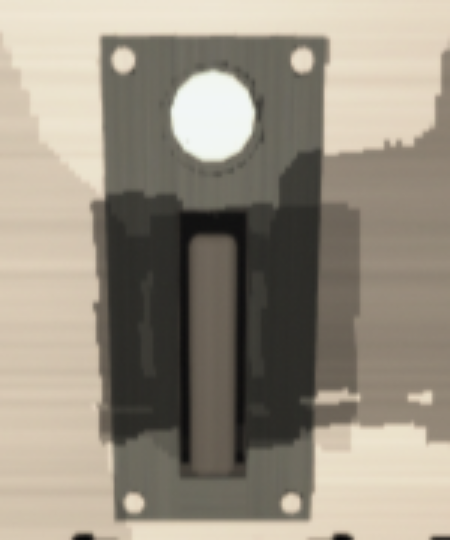

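The bar now hides the lower end of the slot (rows 118–198), where my popped-out projection gives 118–199. The first press had probably already released it. I'll check by length on both height hypotheses.

Run:
```python
from h import *
c=vision.camera_info("wrist")
for z in(.131,.161):
    a=onz(c,250+213/3,40+233/3,z);b=onz(c,250+212/3,40+474/3,z);l=onz(c,250+188/3,40+350/3,z);r=onz(c,250+237/3,40+350/3,z)
    print(z,a.round(4),b.round(4),np.linalg.norm(a-b),((a+b)/2).round(4),"width",np.linalg.norm(l-r), "mid y",((l+r)/2).round(4))
b=onz(c,250+213/3,40+115/3,.141);print("button",b.round(4))
goal([.4815,.0295,.175],-93.4)
i=vision.get_image("scene");cv2.imwrite("pics/s2.png",cv2.resize(i[120:220,260:390,::-1],None,fx=5,fy=5))
```

```text
0.131 [0.5177 0.026  0.131 ] [0.4377 0.031  0.131 ] 0.08009259633522166 [0.4777 0.0285 0.131 ] width 0.01623449720978699 mid y [0.4803 0.0284 0.131 ]
0.161 [0.5174 0.0261 0.161 ] [0.4462 0.0306 0.161 ] 0.07137660051979436 [0.4818 0.0284 0.161 ] width 0.014467794465455494 mid y [0.4842 0.0282 0.161 ]
button [0.5515 0.0241 0.141 ]
row [0.02 0.05 0.01] [68.6 34.9 -0.4]
```

View pics/s2.png

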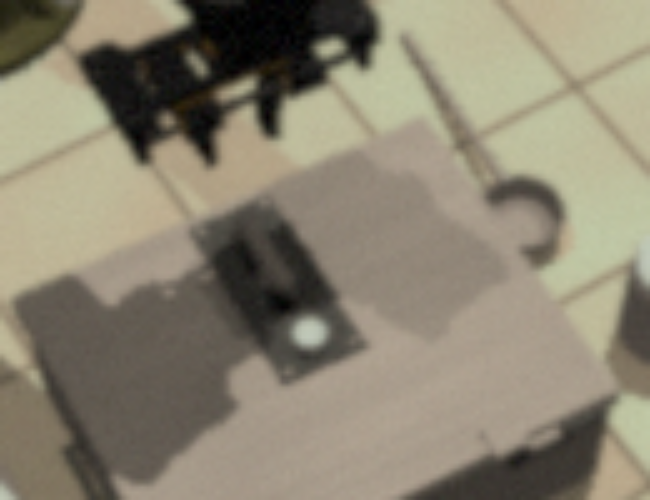

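The bar measures 71.4 x 14.5 mm at z = 0.161, and the scene view shows it offset from its slot at about (265,255), so it has popped out. Next I'll descend astride the bar and grip gently.

Call:
{"api": "servo_tool", "payload": {
  "commands": [
    [[0,0,0,20,35,0.5,40],[0,0,0,60,35,0.5,40],[0,0,0,90,35,0.5,40],[0,0,0,104,35,0.5,40],[0,0,0,105,35,0.5,40]]
  ]
}}

```text
time: 11.8
position: [0.4809, 0.0286, 0.1384]
tool_rot: [1.251, 1.181, -1.254]
ft_force: [0.4, -0.4, -0.5]
grip_width: 0.462
```

Call:
{"api": "servo_tool", "payload": {
  "commands": [
    [[0,0,0,0,0,0,30],[0,0,0,0,0,0,22]]
  ]
}}

```text
time: 12.05
position: [0.482, 0.029, 0.1402]
tool_rot: [1.254, 1.18, -1.25]
ft_force: [0.6, 0.3, -0.4]
grip_width: 0.318
```

```bash
python3 -c "
from h import *
st();goal([.4815,.029,.138],-93.4)"
```

```text
12.05 p [0.482  0.029  0.1402] F [ 0.56  0.28 -0.35] T [-0.069  0.166  0.028] w 27.7 yaw -93.35 tipdir [ 0.002  0.001 -1.   ] q [-0.79  0.01  0.68  1.98 -0.01  1.15 -1.73]
row [ 0.05 -0.06 -0.12] [ 2.2 -0.5  0.1]
```

Call:
{"api": "servo_tool", "payload": {
  "commands": [
    [[0,0,0,1,0,0,20],[0,0,0,1,0,0,12],[0,0,0,1,0,0,8],[0,0,0,1,0,0,8],[0,0,0,1,0,0,8]]
  ],
  "newtons": 25
}}

```text
time: 12.68
position: [0.4812, 0.0292, 0.1382]
tool_rot: [1.253, 1.181, -1.252]
ft_force: [-0.4, 1.0, 1.4]
grip_width: 0.158
```

Call:
{"api": "servo_tool", "payload": {
  "commands": [
    [[0,0,0,0,0,0,8],[0,0,0,0,0,0,8]]
  ]
}}

```text
time: 12.92
position: [0.4812, 0.0291, 0.1382]
tool_rot: [1.253, 1.181, -1.252]
ft_force: [-0.9, 1.3, 2.5]
grip_width: 0.158
```

```bash
python3 -c "
from h import *
st()"
```

```text
12.93 p [0.4812 0.0291 0.1382] F [-0.88  1.31  2.52] T [ 0.318  0.194 -0.042] w 13.7 yaw -93.34 tipdir [ 0.  0. -1.] q [-0.79  0.01  0.68  1.99 -0.01  1.15 -1.73]
```

Call:
{"api": "servo_tool", "payload": {
  "commands": [
    [[-5,0,0,0,0,0,8],[-11,0,0,0,0,0,8],[-17,0,0,0,0,0,8],[-23,0,0,0,0,0,8],[-29,0,0,0,0,0,8]]
  ]
}}

```text
time: 13.55
position: [0.4813, 0.0289, 0.1382]
tool_rot: [0.872, 1.389, -0.871]
ft_force: [0.4, 1.3, 3.0]
grip_width: 0.158
```

Call:
{"api": "servo_tool", "payload": {
  "commands": [
    [[-3,0,0,0,0,0,8],[-5,0,0,0,0,0,8],[-7,0,0,0,0,0,8]]
  ]
}}

```text
time: 13.92
position: [0.4814, 0.0288, 0.1382]
tool_rot: [0.779, 1.426, -0.779]
ft_force: [0.1, 1.1, 3.3]
grip_width: 0.156
```

```bash
python3 -c "
from h import *
st()"
```

```text
13.93 p [0.4814 0.0288 0.1382] F [0.09 1.07 3.33] T [ 0.185  0.132 -0.094] w 13.6 yaw -57.28 tipdir [ 0.001  0.    -1.   ] q [-0.78  0.01  0.68  1.99 -0.01  1.15 -1.1 ]
```

Call:
{"api": "servo_tool", "payload": {
  "commands": [
    [[-3,0,0,0,0,0,8],[-6,0,0,0,0,0,8],[-8,0,0,0,0,0,8]]
  ]
}}

```text
time: 14.3
position: [0.4814, 0.0288, 0.1383]
tool_rot: [0.672, 1.464, -0.671]
ft_force: [0.5, 1.1, 3.7]
grip_width: 0.161
```

```bash
python3 -c "
from h import *
st()"
```

```text
14.3 p [0.4814 0.0288 0.1383] F [0.5  1.13 3.67] T [ 0.095  0.029 -0.169] w 14.0 yaw -49.26 tipdir [ 0.001  0.    -1.   ] q [-0.78  0.01  0.68  1.99 -0.01  1.15 -0.96]
```

Call:
{"api": "servo_tool", "payload": {
  "commands": [
    [[-1.5,0,0,0,0,0,8],[-3,0,0,0,0,0,8]]
  ]
}}

```text
time: 14.55
position: [0.4814, 0.0288, 0.1382]
tool_rot: [0.631, 1.476, -0.631]
ft_force: [0.8, 0.1, 4.6]
grip_width: 0.157
```

```bash
python3 -c "
from h import *
st()"
```

```text
14.55 p [0.4814 0.0288 0.1382] F [0.84 0.13 4.64] T [ 0.086 -0.089 -0.128] w 13.7 yaw -46.27 tipdir [ 0.001  0.    -1.   ] q [-0.78  0.01  0.68  1.99 -0.01  1.15 -0.91]
```

Call:
{"api": "servo_tool", "payload": {
  "commands": [
    [[-1,0,0,0,0,0,8],[-2,0,0,0,0,0,8]]
  ]
}}

```text
time: 14.8
position: [0.4813, 0.0288, 0.1382]
tool_rot: [0.605, 1.484, -0.604]
ft_force: [1.5, 0.3, 4.4]
grip_width: 0.16
```

```bash
python3 -c "
from h import *
st()"
```

```text
14.8 p [0.4813 0.0288 0.1382] F [1.49 0.33 4.39] T [ 0.02  -0.193 -0.121] w 13.9 yaw -44.29 tipdir [ 0.001 -0.    -1.   ] q [-0.78  0.01  0.67  1.99 -0.01  1.15 -0.87]
```

Call:
{"api": "servo_tool", "payload": {
  "commands": [
    [[-1,0,0,0,0,0,8],[-2,0,0,0,0,0,8]]
  ]
}}

```text
time: 15.05
position: [0.4813, 0.0288, 0.1381]
tool_rot: [0.577, 1.492, -0.577]
ft_force: [2.2, -0.3, 2.6]
grip_width: 0.16
```

```bash
python3 -c "
from h import *
st()"
```

```text
15.05 p [0.4813 0.0288 0.1381] F [ 2.2  -0.25  2.64] T [ 0.024 -0.239 -0.201] w 13.9 yaw -42.29 tipdir [ 0.001  0.    -1.   ] q [-0.78  0.01  0.67  1.99 -0.01  1.15 -0.84]
```

Call:
{"api": "servo_tool", "payload": {
  "commands": [
    [[-1,0,0,0,0,0,8],[-2,0,0,0,0,0,8]]
  ]
}}

```text
time: 15.3
position: [0.4813, 0.0288, 0.1381]
tool_rot: [0.55, 1.499, -0.55]
ft_force: [2.0, 0.8, 3.8]
grip_width: 0.16
```

```bash
python3 -c "
from h import *
st()"
```

```text
15.3 p [0.4813 0.0288 0.1381] F [2.04 0.75 3.75] T [-0.017 -0.336 -0.111] w 13.9 yaw -40.29 tipdir [ 0.001  0.    -1.   ] q [-0.78  0.01  0.67  1.99 -0.01  1.15 -0.8 ]
```

Call:
{"api": "servo_tool", "payload": {
  "commands": [
    [[-1,0,0,0,0,0,8],[-2,0,0,0,0,0,8]]
  ]
}}

```text
time: 15.55
position: [0.4813, 0.0289, 0.1381]
tool_rot: [0.523, 1.506, -0.523]
ft_force: [2.3, -0.8, 3.4]
grip_width: 0.158
```

```bash
python3 -c "
from h import *
st()"
```

```text
15.55 p [0.4813 0.0289 0.1381] F [ 2.35 -0.82  3.44] T [ 0.011 -0.526 -0.077] w 13.8 yaw -38.28 tipdir [ 0.001  0.    -1.   ] q [-0.78  0.01  0.67  1.99 -0.01  1.15 -0.77]
```

Call:
{"api": "servo_tool", "payload": {
  "commands": [
    [[-1,0,0,0,0,0,8],[-2,0,0,0,0,0,8]]
  ]
}}

```text
time: 15.8
position: [0.4813, 0.0288, 0.1381]
tool_rot: [0.496, 1.513, -0.496]
ft_force: [2.4, -0.3, 4.3]
grip_width: 0.156
```

```bash
python3 -c "
from h import *
st()"
```

```text
15.8 p [0.4813 0.0288 0.1381] F [ 2.44 -0.26  4.27] T [ 0.003 -0.586 -0.051] w 13.6 yaw -36.28 tipdir [ 0.001  0.    -1.   ] q [-0.78  0.01  0.67  1.99 -0.01  1.15 -0.73]
```

Call:
{"api": "servo_tool", "payload": {
  "commands": [
    [[-1,0,0,0,0,0,8],[-2,0,0,0,0,0,8]]
  ]
}}

```text
time: 16.05
position: [0.4813, 0.0289, 0.1381]
tool_rot: [0.469, 1.519, -0.469]
ft_force: [2.3, 0.8, 4.1]
grip_width: 0.159
```

```bash
python3 -c "
from h import *
st()"
```

```text
16.05 p [0.4813 0.0289 0.1381] F [2.26 0.83 4.1 ] T [ 0.003 -0.673 -0.095] w 13.8 yaw -34.28 tipdir [ 0.  0. -1.] q [-0.78  0.01  0.67  1.99 -0.01  1.15 -0.7 ]
```

Call:
{"api": "servo_tool", "payload": {
  "commands": [
    [[-1,0,0,0,0,0,8],[-2,0,0,0,0,0,8]]
  ]
}}

```text
time: 16.3
position: [0.4812, 0.0289, 0.1381]
tool_rot: [0.442, 1.525, -0.441]
ft_force: [2.3, 0.7, 3.9]
grip_width: 0.157
```

```bash
python3 -c "
from h import *
st()"
```

```text
16.3 p [0.4812 0.0289 0.1381] F [2.34 0.68 3.91] T [ 0.042 -0.716 -0.084] w 13.7 yaw -32.28 tipdir [ 0.  0. -1.] q [-0.78  0.01  0.67  1.99 -0.01  1.15 -0.66]
```

Call:
{"api": "servo_tool", "payload": {
  "commands": [
    [[-1,0,0,0,0,0,8],[-1.5,0,0,0,0,0,8]]
  ]
}}

```text
time: 16.55
position: [0.4813, 0.0288, 0.1381]
tool_rot: [0.422, 1.529, -0.421]
ft_force: [4.5, 0.3, 4.1]
grip_width: 0.156
```

```bash
python3 -c "
from h import *
st()"
```

```text
16.55 p [0.4813 0.0288 0.1381] F [4.54 0.32 4.08] T [-0.09  -0.837 -0.09 ] w 13.6 yaw -30.81 tipdir [ 0.  0. -1.] q [-0.78  0.01  0.67  1.99 -0.01  1.15 -0.64]
```

Call:
{"api": "servo_tool", "payload": {
  "commands": [
    [[-1,0,0,0,0.2,0.1,8],[-1.5,0,0,0,0.3,0.2,8]]
  ]
}}

```text
time: 16.8
position: [0.4813, 0.0289, 0.138]
tool_rot: [0.401, 1.533, -0.401]
ft_force: [2.4, 0.0, 3.4]
grip_width: 0.158
```

```bash
python3 -c "
from h import *
st()"
```

```text
16.8 p [0.4813 0.0289 0.138 ] F [2.36 0.   3.45] T [-0.098 -0.658 -0.084] w 13.7 yaw -29.31 tipdir [-0. -0. -1.] q [-0.78  0.01  0.67  1.98 -0.01  1.15 -0.61]
```

Call:
{"api": "servo_tool", "payload": {
  "commands": [
    [[-1,0,0,0,0,0,8],[-1.5,0,0,0,0,0,8]]
  ]
}}

```text
time: 17.05
position: [0.4814, 0.0289, 0.138]
tool_rot: [0.381, 1.537, -0.381]
ft_force: [3.2, 0.1, 4.1]
grip_width: 0.16
```

```bash
python3 -c "
from h import *
st()"
```

```text
17.05 p [0.4814 0.0289 0.138 ] F [3.24 0.09 4.1 ] T [-0.2   -0.71  -0.056] w 13.9 yaw -27.81 tipdir [-0. -0. -1.] q [-0.78  0.01  0.67  1.98 -0.01  1.15 -0.59]
```

Call:
{"api": "servo_tool", "payload": {
  "commands": [
    [[-1,0,0,0,0,0,8],[-1.5,0,0,0,0,0,8]]
  ]
}}

```text
time: 17.3
position: [0.4814, 0.029, 0.138]
tool_rot: [0.36, 1.541, -0.36]
ft_force: [2.5, -0.1, 4.4]
grip_width: 0.158
```

```bash
python3 -c "
from h import *
st()"
```

```text
17.3 p [0.4814 0.029  0.138 ] F [ 2.45 -0.11  4.43] T [-0.179 -0.654 -0.036] w 13.7 yaw -26.31 tipdir [ 0. -0. -1.] q [-0.78  0.01  0.67  1.98 -0.01  1.15 -0.56]
```

Call:
{"api": "servo_tool", "payload": {
  "commands": [
    [[-1,0,0,0,0,0,8],[-1.5,0,0,0,0,0,8]]
  ]
}}

```text
time: 17.55
position: [0.4814, 0.029, 0.138]
tool_rot: [0.34, 1.544, -0.34]
ft_force: [3.2, -0.0, 4.3]
grip_width: 0.156
```

```bash
python3 -c "
from h import *
st()"
```

```text
17.55 p [0.4814 0.029  0.138 ] F [ 3.25 -0.01  4.31] T [-0.207 -0.706 -0.008] w 13.6 yaw -24.81 tipdir [ 0.  0. -1.] q [-0.78  0.01  0.67  1.98 -0.01  1.15 -0.53]
```

Call:
{"api": "servo_tool", "payload": {
  "commands": [
    [[-1,0,0,0,0,0,8],[-1.5,0,0,0,0,0,8]]
  ]
}}

```text
time: 17.8
position: [0.4814, 0.029, 0.138]
tool_rot: [0.319, 1.547, -0.319]
ft_force: [3.6, 0.1, 3.4]
grip_width: 0.159
```

```bash
python3 -c "
from h import *
st()"
```

```text
17.8 p [0.4814 0.029  0.138 ] F [3.61 0.13 3.43] T [-0.267 -0.716 -0.077] w 13.8 yaw -23.31 tipdir [ 0.  0. -1.] q [-0.78  0.01  0.67  1.98 -0.01  1.15 -0.51]
```

Call:
{"api": "servo_tool", "payload": {
  "commands": [
    [[-1,0,0,0,0,0,8],[-1.5,0,0,0,0,0,8]]
  ]
}}

```text
time: 18.05
position: [0.4814, 0.029, 0.138]
tool_rot: [0.299, 1.55, -0.299]
ft_force: [2.8, -0.6, 3.4]
grip_width: 0.157
```

```bash
python3 -c "
from h import *
st()"
```

```text
18.05 p [0.4814 0.029  0.138 ] F [ 2.76 -0.58  3.39] T [-0.252 -0.714 -0.076] w 13.6 yaw -21.81 tipdir [ 0.  0. -1.] q [-0.78  0.01  0.67  1.98 -0.01  1.15 -0.48]
```

Call:
{"api": "servo_tool", "payload": {
  "commands": [
    [[-1,0,0,0,0,0,8],[-1.5,0,0,0,0,0,8]]
  ]
}}

```text
time: 18.3
position: [0.4814, 0.029, 0.1381]
tool_rot: [0.278, 1.553, -0.278]
ft_force: [3.2, -0.1, 3.9]
grip_width: 0.158
```

```bash
python3 -c "
from h import *
st()"
```

```text
18.3 p [0.4814 0.029  0.1381] F [ 3.15 -0.14  3.85] T [-0.197 -0.719 -0.082] w 13.8 yaw -20.31 tipdir [ 0.  0. -1.] q [-0.78  0.01  0.67  1.98 -0.01  1.15 -0.46]
```

Call:
{"api": "servo_tool", "payload": {
  "commands": [
    [[-1,0,0,0,0,0,8],[-1.5,0,0,0,0,0,8]]
  ]
}}

```text
time: 18.55
position: [0.4814, 0.029, 0.138]
tool_rot: [0.258, 1.555, -0.258]
ft_force: [3.3, -1.4, 2.7]
grip_width: 0.16
```

```bash
python3 -c "
from h import *
st()"
```

```text
18.55 p [0.4814 0.029  0.138 ] F [ 3.25 -1.35  2.69] T [-0.214 -0.698 -0.022] w 13.9 yaw -18.81 tipdir [ 0.  0. -1.] q [-0.78  0.01  0.67  1.98 -0.01  1.15 -0.43]
```

Call:
{"api": "servo_tool", "payload": {
  "commands": [
    [[-1,0,0,0,0,0,8],[-1.5,0,0,0,0,0,8]]
  ]
}}

```text
time: 18.8
position: [0.4814, 0.029, 0.1381]
tool_rot: [0.237, 1.558, -0.237]
ft_force: [3.1, -0.6, 3.0]
grip_width: 0.163
```

```bash
python3 -c "
from h import *
st()"
```

```text
18.8 p [0.4814 0.029  0.1381] F [ 3.12 -0.59  2.99] T [-0.29  -0.725 -0.137] w 14.2 yaw -17.32 tipdir [ 0.  0. -1.] q [-0.78  0.01  0.67  1.98 -0.01  1.15 -0.4 ]
```

Call:
{"api": "servo_tool", "payload": {
  "commands": [
    [[-1,0,0,0,0,0,8],[-1.5,0,0,0,0,0,8]]
  ]
}}

```text
time: 19.05
position: [0.4814, 0.029, 0.138]
tool_rot: [0.217, 1.56, -0.217]
ft_force: [3.8, -0.0, 3.6]
grip_width: 0.157
```

```bash
python3 -c "
from h import *
st()"
```

```text
19.05 p [0.4814 0.029  0.138 ] F [ 3.81 -0.04  3.61] T [-0.264 -0.719 -0.283] w 13.7 yaw -15.84 tipdir [-0.  0. -1.] q [-0.78  0.01  0.67  1.98 -0.01  1.15 -0.38]
```

Call:
{"api": "servo_tool", "payload": {
  "commands": [
    [[-1,0,0,0,0,0,8],[-1,0,0,0,0,0,8]]
  ]
}}

```text
time: 19.3
position: [0.4814, 0.029, 0.138]
tool_rot: [0.204, 1.561, -0.204]
ft_force: [3.6, -0.1, 4.8]
grip_width: 0.16
```

```bash
python3 -c "
from h import *
st()"
```

```text
19.3 p [0.4814 0.029  0.138 ] F [ 3.59 -0.14  4.82] T [-0.21  -0.71  -0.431] w 14.0 yaw -14.87 tipdir [-0.  0. -1.] q [-0.78  0.01  0.67  1.98 -0.01  1.15 -0.36]
```

The torque rose from 0.08 to 0.43 N m, so the stop is felt at about 1.33 rad. I'll back off 3° and work out the lifting arc.

Call:
{"api": "servo_tool", "payload": {
  "commands": [
    [[1.5,0,0,0,0,0,8],[3,0,0,0,0,0,8],[3,0,0,0,0,0,8]]
  ],
  "newtons": 35
}}

```text
time: 19.68
position: [0.4814, 0.029, 0.138]
tool_rot: [0.244, 1.557, -0.244]
ft_force: [4.5, -0.7, 4.0]
grip_width: 0.156
```

```bash
cat >> h.py <<'E'
def arc(th0,ths,axis=(.4814,.029),c=-3.4):
    """rows for lid angles ths (deg) when now at th0"""
    s=ctrl.get_state();R0=R.from_rotvec(s["tool_rot"]);c=np.radians(c)
    H=np.array([axis[0]+.219*np.cos(c),axis[1]+.219*np.sin(c),.122]);y=np.array([-np.sin(c),np.cos(c),0])
    for t in ths:
        Q=R.from_rotvec(np.radians(t-th0)*y); d=H+Q.apply(s["position"]-H)-s["position"]
        print(t,R0.inv().apply(np.degrees(Q.as_rotvec())).round(2).tolist(),(1000*R0.inv().apply(d)).round(1).tolist())
E
python3 -c "
from h import *
st();arc(0,[.25,.5,1,3,5,7,9,11])"
```

```text
19.68 p [0.4814 0.029  0.138 ] F [ 4.48 -0.67  4.02] T [-0.371 -0.759 -0.003] w 13.6 yaw -17.84 tipdir [ 0. -0. -1.] q [-0.78  0.01  0.67  1.98 -0.01  1.15 -0.41]
0.25 [-0.0, 0.24, -0.06] [-1.0, 0.0, 0.1]
0.5 [-0.0, 0.48, -0.12] [-1.9, 0.0, 0.1]
1 [-0.0, 0.97, -0.25] [-3.8, 0.1, 0.3]
3 [-0.0, 2.91, -0.75] [-11.4, 0.3, 1.1]
5 [-0.0, 4.84, -1.25] [-19.0, 0.6, 2.2]
7 [-0.0, 6.78, -1.75] [-26.6, 0.9, 3.5]
9 [-0.0, 8.72, -2.24] [-34.1, 1.3, 5.0]
11 [-0.0, 10.65, -2.74] [-41.5, 1.8, 6.9]
```

Call:
{"api": "servo_tool", "payload": {
  "commands": [
    [[0,0.24,-0.06,-1.0,0,0.1,8],[0,0.48,-0.12,-1.9,0,0.1,8],[0,0.48,-0.12,-1.9,0,0.1,8]]
  ]
}}

```text
time: 20.05
position: [0.4814, 0.029, 0.1393]
tool_rot: [0.244, 1.566, -0.246]
ft_force: [5.6, 0.7, -1.2]
grip_width: 0.157
```

Call:
{"api": "servo_tool", "payload": {
  "commands": [
    [[0,0.24,-0.06,-1.0,0,0.1,8],[0,0.48,-0.12,-1.9,0,0.1,8],[0,0.48,-0.12,-1.9,0,0.1,8]]
  ]
}}

```text
time: 20.42
position: [0.4812, 0.0289, 0.1402]
tool_rot: [0.243, 1.575, -0.247]
ft_force: [6.7, -0.1, -9.1]
grip_width: 0.156
```

```bash
python3 -c "
from h import *
st();arc(1,[2,3,4,5,6])"
```

```text
20.43 p [0.4812 0.0289 0.1402] F [ 6.72 -0.1  -9.15] T [-0.125 -1.812 -0.064] w 13.5 yaw -17.84 tipdir [-0.018  0.    -1.   ] q [-0.77  0.03  0.68  1.97 -0.02  1.17 -0.4 ]
2 [-0.0, 0.97, -0.25] [-3.8, 0.1, 0.3]
3 [-0.0, 1.94, -0.5] [-7.7, 0.2, 0.6]
4 [-0.0, 2.91, -0.75] [-11.5, 0.3, 1.0]
5 [-0.0, 3.87, -1.0] [-15.3, 0.4, 1.5]
6 [-0.0, 4.84, -1.25] [-19.1, 0.5, 2.0]
```

Call:
{"api": "servo_tool", "payload": {
  "commands": [
    [[0,0.24,-0.06,-0.8,0,0.1,8],[0,0.48,-0.12,-1.5,0,0.1,8],[0,0.48,-0.12,-1.5,0,0.1,8]]
  ]
}}

```text
time: 20.8
position: [0.4812, 0.0289, 0.1413]
tool_rot: [0.242, 1.584, -0.248]
ft_force: [8.7, -0.5, -11.3]
grip_width: 0.153
```

```bash
python3 -c "
from h import *
st()"
```

```text
20.8 p [0.4812 0.0289 0.1413] F [  8.68  -0.53 -11.35] T [-0.154 -2.075 -0.041] w 13.3 yaw -17.85 tipdir [-0.027  0.001 -1.   ] q [-0.77  0.03  0.68  1.96 -0.03  1.18 -0.39]
```

It moved 1.1 mm for only 2 N more, so the lid is coming up freely. I'll continue along the arc.

Call:
{"api": "servo_tool", "payload": {
  "commands": [
    [[0,0.7,-0.2,-3.8,0.5,0.3,8],[0,1.7,-0.4,-7.7,0.8,0.6,8],[0,2.6,-0.7,-11.5,1,1,8],[0,3.6,-0.9,-15.3,1.2,1.5,8]]
  ]
}}

```text
time: 21.3
position: [0.4829, 0.029, 0.1561]
tool_rot: [0.239, 1.65, -0.256]
ft_force: [7.5, -0.8, -13.7]
grip_width: 0.155
```

```bash
python3 -c "
from h import *
st();s=ctrl.get_state()
arc(5,[7,9,11,13,15])"
```

```text
21.3 p [0.4829 0.029  0.1561] F [  7.53  -0.83 -13.72] T [-0.406 -2.131  0.013] w 13.5 yaw -17.92 tipdir [-0.093  0.004 -0.996] q [-0.75  0.09  0.69  1.89 -0.07  1.28 -0.35]
7 [-0.0, 1.94, -0.5] [-7.7, 0.1, 0.6]
9 [-0.01, 3.87, -1.0] [-15.3, 0.4, 1.4]
11 [-0.01, 5.81, -1.5] [-22.9, 0.6, 2.6]
13 [-0.01, 7.75, -2.0] [-30.4, 1.0, 3.9]
15 [-0.01, 9.68, -2.5] [-37.9, 1.4, 5.6]
```

Call:
{"api": "servo_tool", "payload": {
  "commands": [
    [[0,1.9,-0.5,-7.7,0.2,0.6,8],[0,3.9,-1,-15.3,0.4,1.4,8],[0,5.8,-1.5,-22.9,0.6,2.6,8],[0,7.7,-2,-30.4,1,3.9,8],[0,9.7,-2.5,-37.9,1.4,5.6,8]]
  ]
}}

```text
time: 21.92
position: [0.492, 0.0286, 0.1928]
tool_rot: [0.23, 1.826, -0.275]
ft_force: [4.4, -2.9, -13.4]
grip_width: 0.158
```

```bash
python3 -c "
from h import *
st()
arc(15,[17,19,21,23,25])"
```

```text
21.93 p [0.492  0.0286 0.1928] F [  4.41  -2.86 -13.41] T [-0.59  -2.358  0.056] w 13.8 yaw -18.4 tipdir [-0.266  0.014 -0.964] q [-0.68  0.26  0.71  1.69 -0.17  1.53 -0.25]
17 [-0.0, 1.94, -0.5] [-7.7, 0.1, 0.6]
19 [-0.01, 3.87, -1.0] [-15.3, 0.3, 1.4]
21 [-0.01, 5.81, -1.5] [-22.9, 0.6, 2.5]
23 [-0.01, 7.75, -2.0] [-30.5, 0.9, 3.8]
25 [-0.01, 9.68, -2.5] [-38.0, 1.3, 5.4]
```

Call:
{"api": "servo_tool", "payload": {
  "commands": [
    [[0,1.9,-0.5,-7.7,0.1,0.6,8],[0,3.9,-1,-15.3,0.3,1.4,8],[0,5.8,-1.5,-22.9,0.6,2.5,8],[0,7.7,-2,-30.5,0.9,3.8,8],[0,9.7,-2.5,-38,1.3,5.4,8]]
  ]
}}

```text
time: 22.55
position: [0.5073, 0.0277, 0.2276]
tool_rot: [0.22, 2.001, -0.293]
ft_force: [1.8, -1.8, -14.2]
grip_width: 0.156
```

```bash
python3 -c "
from h import *
st()
arc(25,[27,29,31,33,34])"
```

```text
22.55 p [0.5073 0.0277 0.2276] F [  1.8   -1.8  -14.24] T [-0.667 -2.418  0.229] w 13.6 yaw -19.39 tipdir [-0.43   0.025 -0.902] q [-0.59  0.43  0.7   1.47 -0.25  1.78 -0.18]
27 [-0.0, 1.94, -0.5] [-7.7, 0.1, 0.5]
29 [-0.0, 3.87, -1.0] [-15.3, 0.3, 1.3]
31 [-0.0, 5.81, -1.5] [-22.9, 0.6, 2.4]
33 [-0.01, 7.75, -2.0] [-30.5, 0.9, 3.7]
34 [-0.01, 8.71, -2.25] [-34.2, 1.1, 4.5]
```

Call:
{"api": "servo_tool", "payload": {
  "commands": [
    [[0,1.9,-0.5,-7.7,0.1,0.5,8],[0,3.9,-1,-15.3,0.3,1.3,8],[0,5.8,-1.5,-22.9,0.6,2.4,8],[0,7.7,-2,-30.5,0.9,3.7,8],[0,8.7,-2.2,-34.2,1.1,4.5,8]]
  ]
}}

```text
time: 23.18
position: [0.5262, 0.0266, 0.2567]
tool_rot: [0.209, 2.158, -0.309]
ft_force: [-0.3, -1.4, -13.7]
grip_width: 0.158
```

Call:
{"api": "servo_tool", "payload": {
  "commands": [
    [[0,0,0,0,0,0,8],[0,0,0,0,0,0,8]]
  ]
}}

```text
time: 23.42
position: [0.5271, 0.0266, 0.2587]
tool_rot: [0.21, 2.152, -0.307]
ft_force: [2.1, -1.9, -15.3]
grip_width: 0.159
```

```bash
python3 -c "
from h import *
st()"
```

```text
23.43 p [0.5271 0.0266 0.2587] F [  2.08  -1.91 -15.26] T [-0.77  -2.926  0.311] w 13.8 yaw -20.71 tipdir [-0.561  0.034 -0.827] q [-0.48  0.58  0.67  1.26 -0.29  2.01 -0.14]
```

The lid is at about 34°. I'll take the load off, open the fingers and retreat along the finger axis.

Call:
{"api": "servo_tool", "payload": {
  "commands": [
    [[0,0,0,1.5,0,0,8],[0,0,0,1.5,0,0,16],[0,0,0,1.5,0,0,30],[0,0,0,1.5,0,0,40],[0,0,0,1.5,0,0,40]]
  ]
}}

```text
time: 24.05
position: [0.5258, 0.0273, 0.2604]
tool_rot: [0.21, 2.153, -0.305]
ft_force: [0.2, -0.6, -0.6]
grip_width: 0.42
```

```bash
python3 -c "
from h import *
st()"
```

```text
24.05 p [0.5258 0.0273 0.2604] F [ 0.2  -0.56 -0.6 ] T [-0.21  -0.548 -0.009] w 36.5 yaw -20.62 tipdir [-0.561  0.036 -0.827] q [-0.49  0.58  0.67  1.26 -0.29  2.01 -0.14]
```

Call:
{"api": "servo_tool", "payload": {
  "commands": [
    [[0,0,0,-20,0,0,40],[0,0,0,-45,0,0,40],[0,0,0,-75,0,0,40],[0,0,0,-110,0,0,40],[0,0,0,-130,0,0,40]]
  ]
}}

```text
time: 24.68
position: [0.5597, 0.0282, 0.3572]
tool_rot: [0.263, 2.015, -0.242]
ft_force: [2.0, -0.4, -2.2]
grip_width: 0.461
```

Call:
{"api": "servo_tool", "payload": {
  "commands": [
    [[0,0,0,-40,0,0,40],[0,0,0,-40,0,0,40],[0,0,0,-40,0,0,40],[0,0,0,-40,0,0,40]]
  ]
}}

```text
time: 25.18
position: [0.5671, 0.0201, 0.37]
tool_rot: [0.27, 1.978, -0.271]
ft_force: [-0.0, -0.5, 1.4]
grip_width: 0.457
```

Run:
```python
from h import *
st();c=vision.camera_info("wrist")
a=vision.get_image("top")[60:280,100:540,::-1];b=vision.get_image("scene")[80:300,130:450,::-1]
cv2.imwrite("pics/f.png",np.hstack([a,b]))
```

```text
25.18 p [0.5671 0.0201 0.37  ] F [-0.02 -0.5   1.44] T [-0.207 -0.418  0.007] w 39.8 yaw -19.79 tipdir [-0.404  0.067 -0.912] q [ 0.02  0.45 -0.08  1.05 -0.07  2.05 -0.41]
```

View pics/f.png

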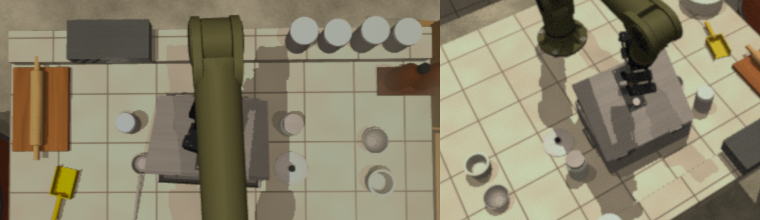

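The lid is up and the gripper is clear, but the arm hides the handle. I'll take joint 6 off its limit and swing the arm aside for a clean view.

```bash
python3 -c "
from h import *
goal([.53,.02,.42],-20,5);goal([.40,.35,.42],-20,0)"
```

```text
row [  1.16 -18.93   2.82] [-30.3 -14.8 -52.2]
row [  1.04 -23.73   4.2 ] [  44.2  257.8 -266.6]
```

Call:
{"api": "servo_tool", "payload": {
  "commands": [
    [[0,-5,1,-30,-5,-15,40],[0,-10,2,-30,-15,-52,40],[1,-19,3,-30,-15,-52,40],[1,-19,3,-30,-15,-52,40],[1,-19,3,-30,-15,-52,40]]
  ]
}}

```text
time: 25.9
position: [0.5304, 0.0191, 0.4201]
tool_rot: [0.271, 1.638, -0.282]
ft_force: [0.2, 0.3, 0.6]
grip_width: 0.461
```

```bash
python3 -c "
from h import *
st();goal([.38,.38,.42],-20,0)"
```

```text
25.9 p [0.5304 0.0191 0.4201] F [0.17 0.27 0.58] T [-0.063 -0.015 -0.023] w 40.1 yaw -20.0 tipdir [-0.084  0.008 -0.996] q [ 0.    0.12 -0.09  1.31 -0.    1.8  -0.44]
row [ 0.05 -4.69  1.22] [  15.6  288.1 -263.9]
```

Call:
{"api": "servo_tool", "payload": {
  "commands": [
    [[0,-4,1,15,288,-264,40],[0,-4,1,15,288,-264,40],[0,-4,1,15,288,-264,40],[0,-4,1,15,288,-264,40],[0,-4,1,15,288,-264,40]]
  ]
}}

```text
time: 26.52
position: [0.4104, 0.3093, 0.4193]
tool_rot: [0.272, 1.567, -0.277]
ft_force: [0.6, -0.1, 0.5]
grip_width: 0.458
```

Call:
{"api": "servo_tool", "payload": {
  "commands": [
    [[0,0,0,0,60,-60,40],[0,0,0,0,80,-75,40],[0,0,0,0,80,-75,40]]
  ]
}}

```text
time: 26.9
position: [0.3649, 0.4124, 0.4188]
tool_rot: [0.265, 1.571, -0.27]
ft_force: [1.1, 0.4, 0.1]
grip_width: 0.457
```

Run:
```python
from h import *
st()
A=vision.get_image("top")[...,::-1];B=vision.get_image("scene")[...,::-1]
cv2.imwrite("pics/t9.png",A);cv2.imwrite("pics/s9.png",B)
a=cv2.resize(A[140:260,215:415],None,fx=2,fy=2);b=cv2.resize(B[120:260,200:400],None,fx=2,fy=2)[:240]
a0=cv2.imread("pics/top0.png");d=cv2.absdiff(A,a0)[140:260,215:415]
cv2.imwrite("pics/f2.png",np.hstack([a,b]))
c=vision.camera_info("scene");print([np.round(proj(c,p)) for p in([.481,.03,.154],)])
# predicted lid front corners at candidate angles in both views
ca=np.radians(-3.4);ex=np.array([np.cos(ca),np.sin(ca),0]);ey=np.array([-np.sin(ca),np.cos(ca),0])
H=np.array([.4814,.029,.122])+.219*ex
for t in(24,30,34,40,46):
    Q=R.from_rotvec(np.radians(t)*ey); o=[]
    for n in("top","scene"):
        c=vision.camera_info(n)
        for q in(-.170,.170): o.append(np.round(proj(c,H+Q.apply(-.284*ex+q*ey+np.array([0,0,.006]))),1).tolist())
    print(t,o)
```

```text
26.9 p [0.3649 0.4124 0.4188] F [1.14 0.4  0.07] T [-0.1    0.014  0.006] w 39.7 yaw -19.52 tipdir [-0.017 -0.    -1.   ] q [-0.45  0.13 -0.5   1.31  0.05  1.73 -1.27]
[array([312., 170.])]
24 [[365.2, 242.6], [248.6, 236.1], [262.3, 167.4], [348.0, 130.0]]
30 [[366.4, 238.4], [247.1, 231.7], [262.9, 165.9], [350.4, 127.9]]
34 [[367.2, 234.9], [246.2, 228.2], [263.6, 165.4], [352.2, 126.9]]
40 [[368.5, 228.7], [244.9, 221.8], [265.0, 165.3], [355.2, 126.0]]
46 [[369.8, 221.3], [243.8, 214.4], [266.9, 166.1], [358.8, 126.0]]
```

View pics/f2.png

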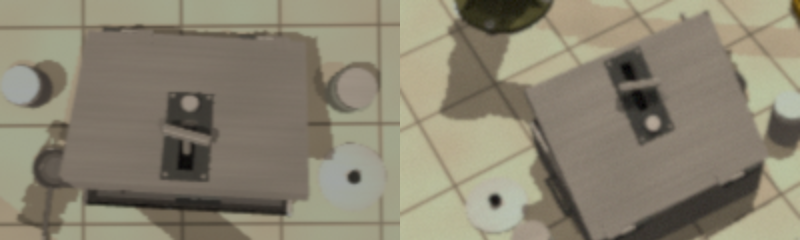

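The top view shows the lid's front corners at about (247.5,232.5) and (368.5,239), which gives roughly 30°. The handle is out and turned, and the bystanders look unmoved. I'll let 2 s pass to check for drift and compare the bystanders numerically.

Call:
{"api": "servo_tool", "payload": {
  "commands": [
    [[0,0,0,0,0,0,40],[0,0,0,0,0,0,40],[0,0,0,0,0,0,40],[0,0,0,0,0,0,40],[0,0,0,0,0,0,40]]
  ]
}}

```text
time: 27.62
position: [0.3668, 0.4083, 0.4214]
tool_rot: [0.273, 1.563, -0.275]
ft_force: [0.4, -0.3, 1.2]
grip_width: 0.454
```

Call:
{"api": "servo_tool", "payload": {
  "commands": [
    [[0,0,0,0,0,0,40],[0,0,0,0,0,0,40],[0,0,0,0,0,0,40],[0,0,0,0,0,0,40],[0,0,0,0,0,0,40]]
  ]
}}

```text
time: 28.25
position: [0.3668, 0.4084, 0.4212]
tool_rot: [0.272, 1.563, -0.275]
ft_force: [-0.6, -0.4, 0.5]
grip_width: 0.462
```

Run:
```python
from h import *
A=vision.get_image("top")[...,::-1].copy();P=cv2.imread("pics/t9.png");I=cv2.imread("pics/top0.png")
g=lambda x:cv2.cvtColor(x,cv2.COLOR_BGR2GRAY).astype(np.float32)
f=lambda a,b,x,y,r=18:cv2.phaseCorrelate(g(a[y-r:y+r,x-r:x+r]),g(b[y-r:y+r,x-r:x+r]))
print("lid drift",[f(P,A,x,y) for x,y in((310,235),(309,206),(260,232))])
def m(im,x,y,r=20):
    t=g(I)[y-r:y+r,x-r:x+r];s=g(im)[y-r-12:y+r+12,x-r-12:x+r+12]
    _,v,_,l=cv2.minMaxLoc(cv2.matchTemplate(s,t,cv2.TM_CCOEFF_NORMED));return l[0]-12,l[1]-12,round(v,2)
for n,x,y in(("tin/jar",228,183),("jar/tin",391,184),("panlid",391,228),("katori",475,200),("mortar",480,241),("scoop",165,242),("ladle",238,265)): print(n,m(A,x,y))
```

```text
lid drift [((-0.0764170293974793, 0.04141898267885935), 0.9650835229290856), ((0.06581270013858287, 0.052420474564289776), 0.9924935455675479), ((0.04645328964494411, -0.24736717446823775), 0.8848609563745098)]
tin/jar (0, 0, 0.98)
jar/tin (0, 0, 0.7)
panlid (0, 0, 0.76)
katori (0, 0, 1.0)
mortar (0, 0, 1.0)
scoop (0, 0, 0.61)
ladle (0, 0, 0.15)
```

```bash
python3 -c "
from bench import close_job
print(close_job())"
```

```text
the job is handed in; nothing more can be done
None
```

I opened the chest and handed the job in at about 28 s of the 72 s allowed. The hand-in reports no verdict, so this rests on my own checks.

- **Button:** I pressed it twice, reading at most 11 N at the hard stop. After the first press I judged from the picture that the handle was still shut. Afterwards I think that press had already released it. After the second press the bar measured 71 x 14.5 mm at the popped-out height.
- **Handle:** I turned it in small steps until the torque rose to about 0.43 N m, at roughly 1.33 rad, then backed off to about 1.32 rad by the tool's angle.
- **Lid:** I raised it along the hinge arc. The arm's position put it at 34° when I let go.

Last checks:
- **Lid angle:** The two estimates disagree slightly: the top view afterwards showed about 30° (0.52 rad). Both are inside the 24–46° band.
- **Lid at rest:** It had not moved measurably in about 1.3 s (under 0.3 px).
- **Handle and arm:** The last view shows the handle still out and turned, with the arm clear of everything.
- **Bystanders:** Five of the other things matched their starting place at 0 px. The scoop also came out at 0 px, but with a weaker match (0.61). The ladle's match was too poor to count (0.15), because of changed shadows. It looked unmoved in the pictures, and the arm did not go near it.

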